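# Stop the coasting polisher platen at its lug and lock it

### The arm

A 6-joint arm with a two-finger parallel gripper is mounted at the origin on the work surface. World frame = base frame: x ahead of the robot, y to its left, z up, the work surface at z = 0. Lengths are in mm, angles in rad, forces in N, time in s.
With the tool pointing down it reaches from about 300 to 775 mm from the base axis. Payload 14.6 kg.
Tool frame: the origin (TCP) lies midway between the tips of the shut fingers; the grasp point (between the pads) lies 19 mm behind it (manip.grip_point_offset is the distance from the TCP to the grasp point, in mm); x points along the fingers, z is the direction in which the jaws open and shut, and the axes are right-handed (so a half turn about x gives the same grasp; the last joint's range is limited). The gripper opens to 94 mm and grips with 3 to 60 N. Pads are 16 mm wide; open, the fingers measure 119 mm over their backs; the gripper's body (75 mm by 177 mm) begins 78 mm behind the grasp point.
Start: joints at [-0.067, 0.3, 1.521, -0, 1.321, -0.067], TCP at [549.99, -0.002, 205.446] pointing down, gripper open.
Joint ranges: [-3.03, 3.03], [-0.79, 2.21], [0.23, 2.52], [-1.04, 4.18], [0, 3.07], [-2.55, 2.55]. Speed limits (rad/s): [2.22, 2.22, 2.57, 3.14, 3.14, 3.14].

### API

Orientations are given as [roll, pitch, yaw] about the fixed x, y, z axes, in that order (R = Rz(yaw) Ry(pitch) Rx(roll)).
In Python, from cell import manip, camera, calibration, order gives the robot as it stands.
- The arm moves only by the tool jog_arm, never from a script. Its arguments are lists of equal length, an entry for each row: "turn": the turn, a rotation vector about the tool's x, y, z in degrees, a list of three; "dp": the shift along the tool's x, y, z in cm, a list of three; "gripper": the closure, from 0 (fully open) to 1 (shut). In form: {"turn": [[ax, ay, az], ...], "dp": [[tx, ty, tz], ...], "gripper": [gripper, ...]}. A call has 1 to 8 rows; each row shifts and turns the pose as measured when the row begins, along the tool's axes as they then stand; what a row does not reach is not made up. A row lasts 1/8 s, in which the tool goes at most 62.5 mm and 10.7 degrees, less where a joint would pass 70% of its speed; a pose out of reach is approached as far as the arm can. A call is refused whole if a number of a shift passes 6.25 or a number of a turn 10.7, either way. A call with a gripper value outside its range is refused whole. The fingers move at their own pace and stop on an object; "grip_force" is the grip in N (left out, the last holds). Time passes only in rows, so rows that do not move let the fingers close. It gives the time, the measured TCP pose, the force and the opening at its end, in the units of the state.
- manip.read_state(): the state, without advancing time (a new reading comes with each control period).
- camera(name): name is "scene" or "side" or "wrist"; returns (picture, depth): 420x560x3 uint8, red, green, blue; 420x560 float32, mm along the optical axis (not along the pixel's ray), 0 where there is no reading.
- calibration(name): a dict with "K" (3x3 intrinsics, pixels), "world_from_camera" (4x4, takes a point from camera to world coordinates). Camera axes: x right, y down, z forward; pixel columns grow to the right and rows downward; lengths in mm; the calibration is good to about 2 mm. A picture is of the moment at which its call begins: read the wrist's pose just before it. calibration takes no time and is no camera call; for the wrist camera it gives the pose at the moment of the call.
- order.sign_off(): hands the job in, once; it reports no verdict.
The state is a dict: "clock": time; "joints": joint angles; "qd": joint speeds; "effort": joint torques, N m; "eef_pos": TCP position; "eef_rot": TCP orientation; "wrist_force": force on the tool from outside, world axes, zero at the start; "moment": the same for the moment, N m; "finger_gap": finger opening in mm.
Only numpy, scipy, OpenCV 4.12 (cv2) and the standard library are available. Lean on these libraries where they do the work, as an engineer would, in place of code of your own. Each camera call takes 0.05 s, during which the arm holds its last target.

### The job

The bench polisher is switched off but its platen is still coasting. Slow it gently by touch until it stands still with the notch in its rim facing the slot in the fixed lug; only then take the locking key from its stand, lower it upright and gently right down to the bottom of notch and slot so that the platen is locked, and let go. Leave the other things on the bench where they are.

Things in the scene. Friction and masses are not known exactly. Their poses are not given: they have to be found in the camera images.
- polisher: Grey bench polisher housing, fixed to the table, 280 mm (x) by 375 mm (y), deck 50 mm above the table; a 75 mm high control strip along its +y edge, the lug at its -y edge. Origin on the table under the platen's axis.
- platen_axis (a point): Centre of the platen's top face: flat smooth aluminium disc, 230 mm across, 12 mm thick, 3.2 kg, face level, 66 mm above the table, rigid vertically. Its 44 mm dark hub stands 2 mm proud: touch at radii of 35 to 105 mm. A fingertip under 2 to 8 N brakes it in under a second and, once it stands, carries it along. Over 25 N, from hand or key, damages it and the lug.
- platen_notch (a point): Middle of the mouth of the platen's only rim notch, on the rim (115 mm from the axis) at top-face height; it travels round with the platen, which at the start is coasting anticlockwise seen from above at 1.4 to 3.2 rad/s on a low-friction bearing, for most of a minute if left alone. The notch is 15 mm wide, cut 23 mm radially into the rim and right through; below it lies the housing deck, 50 mm above the table.
- lug_slot (a point): Mouth of the slot in the fixed steel lug, on the rim circle (115 mm from the platen axis) at slot-floor height (50 mm above the table). Its y axis points to the platen axis, z up. Lug 42 mm wide (x), top 74 mm above the table; slot 14 mm wide, from 119 to 146 mm from the axis, open at the top and to the platen. The seated key's middle lies 4 mm outward (-y) of this point.
- key_centre (a point): Middle of the black grip block of the loose 200 g locking key, 48 mm above its foot. Grip block 20 mm (key x) by 32 mm (y), 36 mm high. Under it a steel blade 12 mm (x) by 46 mm (y), 30 mm high, its lowest 7 mm stepped in to 7 by 40 mm as lead-in. A half turn makes no difference. In place key y runs along the slot, foot on the slot floor.
- key_foot (a point): Centre of the underside of the key's blade; 8 mm above the table while the key stands in its stand.
- key_stand: Fixed black block, 80 by 80 mm and 22 mm high, origin in the middle of its underside, with a 15 by 52 mm pocket (along its y) 14 mm deep in which the key stands upright, its y along the stand's y. Lift the key straight up 30 mm or more to free it.
- mount0: Bystander: loose black moulded sample mount, 31 mm across, 18 mm high; origin under its centre.
- mount1: Bystander: loose black moulded sample mount, 31 mm across, 18 mm high; origin under its centre.
- mount2: Bystander: loose black moulded sample mount, 31 mm across, 18 mm high; origin under its centre.
- dowel: Bystander: loose stepped steel dowel, round, 22 mm across and 62 mm high, standing; not the locking key. Origin under its centre.
- suspension: Bystander: loose white bottle, 52 mm across, 120 mm high; origin under its centre.
- beaker: Bystander: loose glass beaker, 68 mm across, 85 mm high; origin under its centre.
- spanner: Bystander: loose spanner lying flat; origin at its middle.
- sample_box: Bystander: loose closed cardboard box 90 by 60 by 30 mm; origin under its centre.
Things that resemble listed ones, but are neither listed nor needed, are in the scene too. Leave any purple or yellow look-alike of the key_stand alone.

How it is judged:
By the outcome, as a careful person would: the job done as asked, in the order asked, and still so for the second after the job is handed in, with the robot touching nothing.
It also fails if it takes over 72 s, if anything falls off the work surface, if the arm or the gripper's body presses on something with over 40 N, if the wrist force passes 120 N, or if a joint passes its speed limit or range.

## Working session

There is one attempt and no reset: what is moved stays moved. The work goes in short steps, Python scripts to look and compute and a tool call to move; the robot and the scene stay as the last step left them, time stands still between calls to the robot, and variables do not carry over. Pictures are saved under pics/ and viewed, and the job is handed in when it is done.

Besides the shell and the picture viewer there is one more tool, called after ">>>" as name(argument=value, ...) on one line, values as JSON. jog_arm: Moves the arm, as the interface text tells. Its arguments: {"type":"object","properties":{"turn":{"type":"array","items":{"type":"array","items":{"type":"number"}}},"dp":{"type":"array","items":{"type":"array","items":{"type":"number"}}},"gripper":{"type":"array","items":{"type":"number"}},"grip_force":{"type":"number"}},"required":["turn","dp","gripper"]}

```bash
ls; mkdir -p pics
cat > h.py <<'E'
import numpy as np, cv2
from cell import manip, camera, calibration, order
def snap(n,f):
    p,d=camera(n); cv2.imwrite('pics/'+f+'.png',p[:,:,::-1]); np.savez('pics/'+f+'.npz',p=p,d=d,K=calibration(n)['K'],T=calibration(n)['world_from_camera']); return p,d
def load(f):
    z=np.load('pics/'+f+'.npz'); return z['p'],z['d'],z['K'],z['T']
def pt(f,u,v,z=None):
    p,d,K,T=load(f); r=np.linalg.inv(K)@np.array([u,v,1.])
    if z is None: c=r*d[int(v),int(u)]; return T[:3,:3]@c+T[:3,3]
    w=T[:3,:3]@r; return T[:3,3]+w*(z-T[2,3])/w[2]
def crop(f,u0,v0,u1,v1,s,o):
    p=cv2.imread('pics/'+f+'.png')[v0:v1,u0:u1]; cv2.imwrite('pics/'+o+'.png',cv2.resize(p,None,fx=s,fy=s,interpolation=cv2.INTER_CUBIC))
E
python3 - <<'E'
from h import *
s=manip.read_state(); print(s)
snap('scene','s0'); snap('side','d0'); 
for n in('scene','side'): print(calibration(n)['world_from_camera'].round(2))
E
```

```text
pics
{'clock': 0.0, 'joints': array([-6.65802338e-02,  3.00441824e-01,  1.52158894e+00,  1.20314101e-05,
        1.32071268e+00, -6.66183005e-02]), 'qd': array([-2.20721795e-03, -6.33823353e-05, -1.63407050e-03, -4.41091741e-04,
        4.36677013e-04, -7.40107047e-04]), 'effort': array([-1.53750298e-03, -5.31805658e+01, -3.52735734e+01,  7.07558286e-02,
        2.43994006e-02, -4.79655944e-05]), 'eef_pos': array([5.49730785e+02, 2.90507631e-02, 2.04899070e+02]), 'eef_rot': array([3.06484797, 1.56964548, 3.06488305]), 'wrist_force': array([-0.01813393,  0.63972885,  1.02964447]), 'moment': array([ 0.00648039,  0.02695808, -0.01440477]), 'finger_gap': 93.91916239790345}
[[-1.60000e-01  7.70000e-01 -6.20000e-01  1.25616e+03]
 [ 9.90000e-01  1.20000e-01 -1.10000e-01 -4.92700e+01]
 [-1.00000e-02 -6.30000e-01 -7.80000e-01  9.72770e+02]
 [ 0.00000e+00  0.00000e+00  0.00000e+00  1.00000e+00]]
[[ 9.7000e-01 -1.6000e-01  1.7000e-01  3.6534e+02]
 [-2.3000e-01 -5.7000e-01  7.9000e-01 -9.9671e+02]
 [-2.0000e-02 -8.1000e-01 -5.9000e-01  6.8382e+02]
 [ 0.0000e+00  0.0000e+00  0.0000e+00  1.0000e+00]]
```

View pics/s0.png

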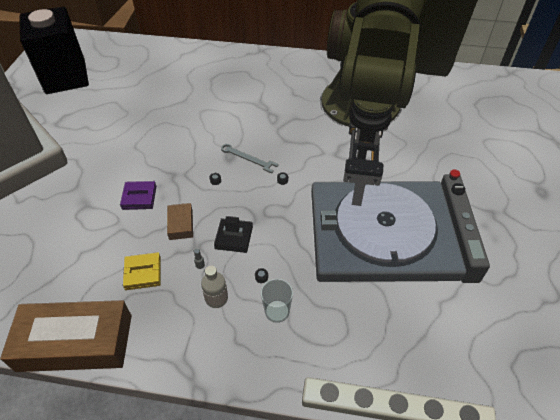

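View pics/d0.png

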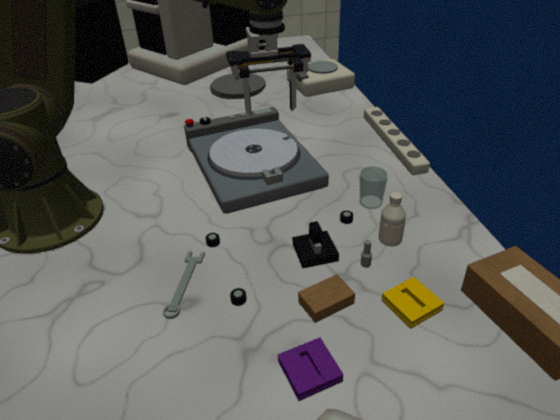

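The scene view shows the platen hub at about (386,219), the notch at about (395,256) and the lug at about (328,220). The black stand with the key is at (234,232). Things that could be taken for it are the purple stand (139,194), the yellow stand (142,270) and the dowel (199,260). I choose the black one and will check it in a crop.

Run:
```python
from h import *
crop('s0',190,190,450,290,3,'s0c'); crop('d0',270,190,400,290,6,'d0c')
for n,(u,v),z in [('hub',(386,219),68),('notch',(395,256),66),('lug',(328,220),74),('keytop',(233,221),74),('stand',(234,236),22),('m',(215,178),18),('m',(283,178),18),('m',(261,275),18)]:
    print(n,pt('s0',u,v).round(1),pt('s0',u,v,z).round(1))
for n,(u,v),z in [('hub',(254,148),68),('notch',(286,139),66),('lug',(273,174),74),('keytop',(315,229),74)]:
    print(n,pt('d0',u,v).round(1),pt('d0',u,v,z).round(1))
```

```text
hub [515.7  80.7  69. ] [514.9  80.9  68. ]
notch [607.8 105.6  53.8] [616.4 103.6  66. ]
lug [546.9 -54.6  77.4] [544.2 -54.6  74. ]
keytop [ 583.6 -274.6   75.9] [ 582.2 -275.    74. ]
stand [ 588.3 -275.4   22.5] [ 588.  -275.5   22. ]
m [ 405.5 -369.    19.4] [ 404.3 -369.4   18. ]
m [ 375.1 -188.6   17.3] [ 375.7 -188.5   18. ]
m [ 685.1 -190.5   20.5] [ 683.7 -190.9   18. ]
hub [515.9  82.5  67.6] [515.9  81.8  68. ]
notch [608.9 109.3  66.5] [609.1 110.2  66. ]
lug [536.6 -63.5  73.5] [536.4 -64.3  74. ]
keytop [ 575.6 -290.7   76. ] [ 576.2 -288.4   74. ]
```

View pics/s0c.png

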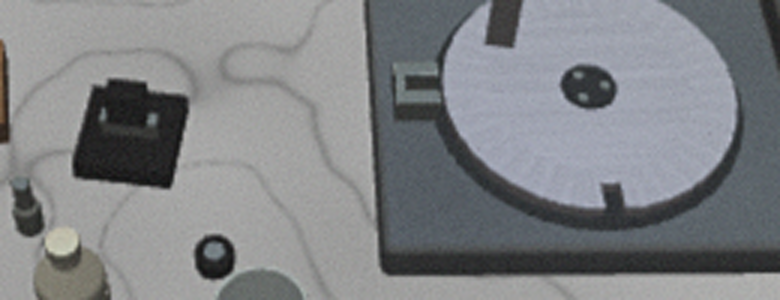

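View pics/d0c.png

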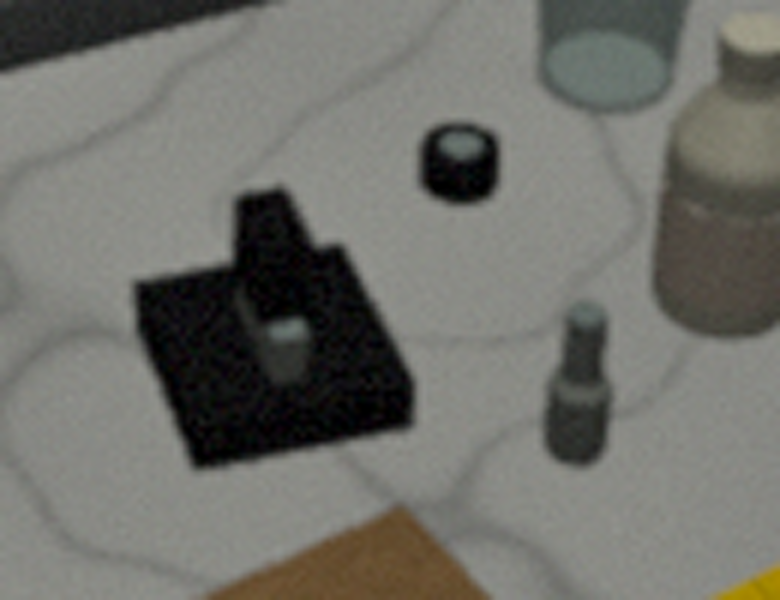

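Run:
```python
from h import *
from scipy.spatial.transform import Rotation as R
s=manip.read_state(); print(R.from_euler('xyz',s['eef_rot']).as_matrix().round(3))
snap('wrist','w0'); print(manip.read_state()['clock']); print(calibration('wrist')['world_from_camera'].round(2))
```

```text
[[-0.001  0.     1.   ]
 [ 0.     1.    -0.   ]
 [-1.     0.    -0.001]]
0.15
[[ 1.0000e+00  0.0000e+00 -0.0000e+00  5.4981e+02]
 [ 0.0000e+00 -9.7000e-01 -2.5000e-01  7.0820e+01]
 [-0.0000e+00  2.5000e-01 -9.7000e-01  3.8507e+02]
 [ 0.0000e+00  0.0000e+00  0.0000e+00  1.0000e+00]]
```

View pics/w0.png

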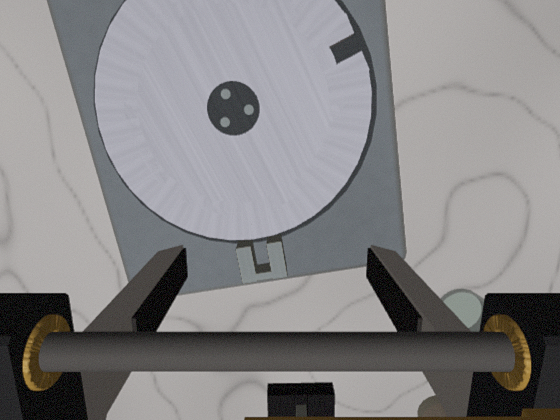

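The wrist view shows the hub at (233,107), the notch at (348,48) and the lug slot opening at about (261,242), with its closed end at about (262,272).

Run:
```python
from h import *
crop('w0',200,220,320,300,6,'w0c')
c=pt('w0',233,107.5,68)[:2]; print('c',c, pt('w0',233,107))
# rim circle fit on bright platen
p,d,K,T=load('w0')
n=pt('w0',348,48,66)[:2]; print('notch',n,np.linalg.norm(n-c),np.degrees(np.arctan2(*(n-c)[::-1])))
for u,v in((261,242),(263,272),(261,280)):
    l=pt('w0',u,v,74)[:2]; print('lug',l,np.linalg.norm(l-c),np.degrees(np.arctan2(*(l-c)[::-1])))
n=pt('s0',395,256,66)[:2]; print(np.degrees(np.arctan2(*(n-c)[::-1])))
```

```text
c [513.35361313  81.86018364] [513.58445945  82.19119764  69.90755007]
notch [607.23997103 128.05656627] 104.63629373913868 26.19929607282332
lug [535.75181027 -33.95445488] 117.96062787886206 -79.05430133984385
lug [537.28879752 -62.81378734] 146.64055009616231 -80.60595028263101
lug [535.38014601 -70.72436823] 154.16618832133494 -81.78574101430489
11.891444091908761
```

View pics/w0c.png

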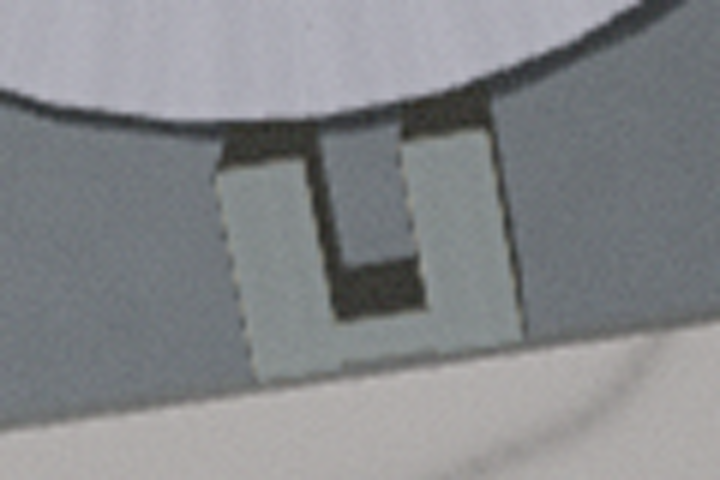

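Run:
```python
from h import *
a=pt('w0',259,244.8,74)[:2]; b=pt('w0',263.6,272.2,74)[:2]
d=(a-b)/np.linalg.norm(a-b); print(a,b,np.linalg.norm(a-b),np.degrees(np.arctan2(*d[::-1])))
c=b+d*146; print('axis from lug',c,'slot mouth',b+d*31)
# circle fit
p,_,K,T=load('w0'); m=(p.min(2)>140).astype(np.uint8); m[250:]=0
m=cv2.morphologyEx(m,cv2.MORPH_OPEN,np.ones((3,3)))
n,l,st,_=cv2.connectedComponentsWithStats(m); i=l[150,233]; q=(l==i).astype(np.uint8)
cs=max(cv2.findContours(q,cv2.RETR_EXTERNAL,cv2.CHAIN_APPROX_NONE)[0],key=len)[:,0]
P=np.array([pt('w0',u,v,66)[:2] for u,v in cs if v>3])
A=np.c_[2*P,np.ones(len(P))]
for k in range(5):
    x=np.linalg.lstsq(A,(P**2).sum(1),rcond=None)[0]; r=np.sqrt(x[2]+x[:2]@x[:2]); e=np.hypot(*(P-x[:2]).T)-r; P=P[abs(e)<2*max(e.std(),.5)];A=np.c_[2*P,np.ones(len(P))]
print(x[:2],r,e.std(),len(P))
```

```text
[533.93173058 -36.5971443 ] [537.83576226 -63.01001937] 26.699839555307246 98.4078921413769
axis from lug [516.48774543  81.42080206] slot mouth [533.30296416 -32.34320112]
[513.11680237  81.26196928] 114.9464642469588 0.3042435506796629 552
```

>>> jog_arm(turn=[[0,0,0],[0,0,0],[0,0,0],[0,0,0]], dp=[[2.5,0.5,-0.3],[3.0,0.5,-0.3],[3.0,0.5,-0.3],[3.0,0.5,0]], gripper=[1,1,1,1], grip_force=20)

```text
clock: 0.65
eef_pos: [541.2, 20.2, 88.2]
eef_rot: [-0.067, 1.568, -0.068]
wrist_force: [1.1, -0.3, -0.0]
finger_gap: 57.6
```

>>> jog_arm(turn=[[0,0,0],[0,0,0],[0,0,0],[0,0,0],[0,0,0],[0,0,0],[0,0,0]], dp=[[0.6,0,0],[0.6,0,0],[0.2,0,0],[0,0,0],[0,0,0],[0,0,0],[0,0,0]], gripper=[1,1,1,1,1,1,1])

```text
clock: 1.52
eef_pos: [541.9, 19.9, 75.3]
eef_rot: [-0.066, 1.567, -0.066]
wrist_force: [-0.0, -0.5, -0.2]
finger_gap: 0.5
```

>>> jog_arm(turn=[[0,0,0],[0,0,0],[0,0,0],[0,0,0]], dp=[[0.3,0,0],[0.2,0,0],[0.2,0,0],[0.1,0,0]], gripper=[1,1,1,1])

```text
clock: 2.02
eef_pos: [541.8, 19.9, 66.7]
eef_rot: [-0.067, 1.568, -0.068]
wrist_force: [0.2, 0.1, -0.4]
finger_gap: 0.2
```

>>> jog_arm(turn=[[0,0,0]], dp=[[0.07,0,0]], gripper=[1])

```text
clock: 2.15
eef_pos: [541.9, 19.9, 65.9]
eef_rot: [-0.066, 1.567, -0.067]
wrist_force: [0.8, -0.4, 1.0]
finger_gap: 0.4
```

>>> jog_arm(turn=[[0,0,0]], dp=[[0.05,0,0]], gripper=[1])

```text
clock: 2.28
eef_pos: [542.1, 19.9, 65.6]
eef_rot: [-0.033, 1.567, -0.033]
wrist_force: [1.9, 0.5, 2.9]
finger_gap: 0.3
```

>>> jog_arm(turn=[[0,0,0],[0,0,0]], dp=[[0.05,0,0],[0.05,0,0]], gripper=[1,1])

```text
clock: 2.52
eef_pos: [543.0, 20.0, 65.3]
eef_rot: [-0.003, 1.564, -0.004]
wrist_force: [2.3, 1.2, 4.3]
finger_gap: 0.8
```

>>> jog_arm(turn=[[0,0,0],[0,0,0],[0,0,0],[0,0,0]], dp=[[0.05,0,0],[0.05,0,0],[0.05,0,0],[0.05,0,0]], gripper=[1,1,1,1])

```text
clock: 3.02
eef_pos: [543.4, 20.0, 64.5]
eef_rot: [-0.02, 1.563, -0.02]
wrist_force: [-0.5, -0.1, 7.5]
finger_gap: 0.8
```

Run:
```python
from h import *
snap('wrist','w1'); snap('scene','s1');print(manip.read_state()['wrist_force'])
```

```text
[-0.06016063  0.67331053  7.34825559]
```

View pics/w1.png

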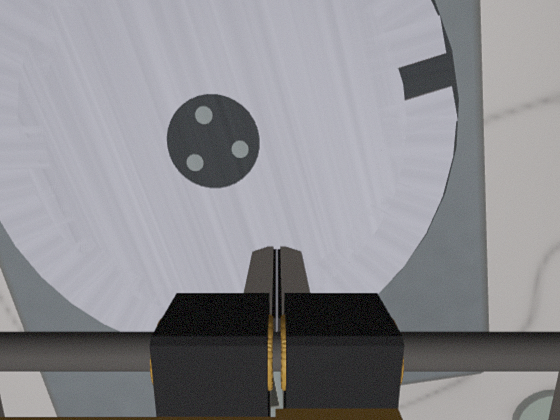

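View pics/s1.png

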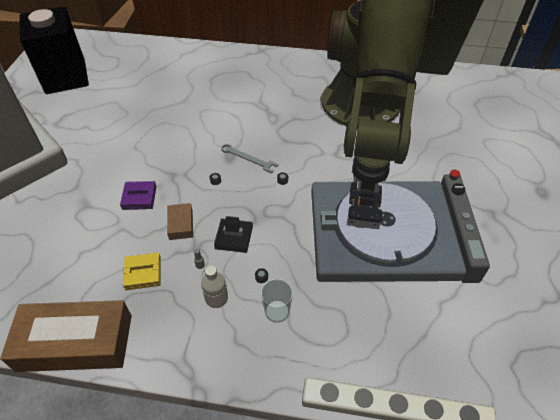

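```bash
cat >> h.py <<'E'
C=np.array([513.1,81.3])
def ang(q): q=np.array(q)[:2]-C; return np.degrees(np.arctan2(q[1],q[0])),np.hypot(*q)
def arc(step,n,press,r=None,ph=None):
    from scipy.spatial.transform import Rotation as R
    s=manip.read_state(); M=R.from_euler('xyz',s['eef_rot']).as_matrix()
    a,rr=ang(s['eef_pos']); r=r or rr; p=s['eef_pos'][:2]; print('finger',a,rr,'F',s['wrist_force'].round(1),'z',s['eef_pos'][2])
    for k in range(1,n+1):
        t=np.radians(a+step*k); q=C+r*np.array([np.cos(t),np.sin(t)]); dw=np.r_[q-p,0]; p=q
        print(np.round((M.T@dw)/10,2), a+step*k)
E
python3 - <<'E'
from h import *
for u,v in((454.5,70.5),(402,83.5)): print(ang(pt('w1',u,v,66)))
for u,v in((397,250),(399.5,259)): print(ang(pt('s1',u,v,66)))
print(pt('w1',213,141,68))
arc(-5,8,0,68)
E
```

```text
(np.float64(15.963886829868558), np.float64(116.48022007757667))
(np.float64(16.634165116693733), np.float64(92.14692081467254))
(np.float64(17.105230368394796), np.float64(90.18141289566493))
(np.float64(16.364089695780052), np.float64(114.50172450641709))
[513.2550057   81.72085248  68.        ]
finger -63.694561235036986 68.3912785751218 F [-0.1  0.7  7.3] z 64.47568258535557
[-0.   -0.2  -0.56] -68.69456123503699
[-0.   -0.19 -0.56] -73.69456123503699
[-0.   -0.14 -0.58] -78.69456123503699
[-0.   -0.09 -0.59] -83.69456123503699
[-0.   -0.04 -0.59] -88.69456123503699
[-0.    0.01 -0.59] -93.69456123503699
[-0.    0.06 -0.59] -98.69456123503699
[-0.    0.11 -0.58] -103.69456123503699
```

>>> jog_arm(turn=[[0,0,0],[0,0,0],[0,0,0],[0,0,0]], dp=[[0.03,-0.1,-0.2],[0.03,-0.18,-0.4],[0.03,-0.19,-0.5],[0.03,-0.15,-0.5]], gripper=[1,1,1,1])

```text
clock: 3.62
eef_pos: [527.8, 13.8, 64.7]
eef_rot: [0.001, 1.561, 0.001]
wrist_force: [-0.5, 0.7, 6.7]
finger_gap: 0.4
```

Run:
```python
from h import *
arc(-5,8,0,68)
```

```text
finger -77.7047496039773 69.04287482617525 F [-0.5  0.7  6.7] z 64.66197011856181
[-0.01  0.   -0.61] -82.7047496039773
[-0.01 -0.05 -0.59] -87.7047496039773
[-0.01  0.   -0.59] -92.7047496039773
[-0.01  0.05 -0.59] -97.7047496039773
[-0.01  0.1  -0.58] -102.7047496039773
[-0.01  0.16 -0.57] -107.7047496039773
[-0.01  0.2  -0.56] -112.7047496039773
[-0.01  0.25 -0.54] -117.7047496039773
```

Works well; forces are low. Continuing the arc.

>>> jog_arm(turn=[[0,0,0],[0,0,0],[0,0,0],[0,0,0],[0,0,0],[0,0,0],[0,0,0],[0,0,0]], dp=[[0.03,0,-0.6],[0.03,-0.05,-0.6],[0.03,0,-0.6],[0.03,0.05,-0.6],[0.03,0.1,-0.6],[0.03,0.15,-0.57],[0.03,0.2,-0.56],[0.03,0.25,-0.54]], gripper=[1,1,1,1,1,1,1,1])

```text
clock: 4.62
eef_pos: [481.2, 20.2, 64.6]
eef_rot: [-0.069, 1.556, -0.07]
wrist_force: [1.2, 0.8, 7.1]
finger_gap: 0.4
```

Run:
```python
from h import *
snap('scene','s2'); crop('s2',300,170,500,290,4,'s2c')
arc(-5,8,0,68)
```

```text
finger -118.22909995974939 69.01874557016949 F [-2.9  2.5  7.1] z 64.45875738386205
[-0.01  0.39 -0.46] -123.22909995974939
[-0.01  0.35 -0.48] -128.2290999597494
[-0.01  0.39 -0.45] -133.2290999597494
[-0.01  0.42 -0.41] -138.2290999597494
[-0.01  0.46 -0.38] -143.2290999597494
[-0.    0.49 -0.33] -148.2290999597494
[-0.    0.52 -0.29] -153.2290999597494
[-0.    0.54 -0.24] -158.2290999597494
```

View pics/s2c.png

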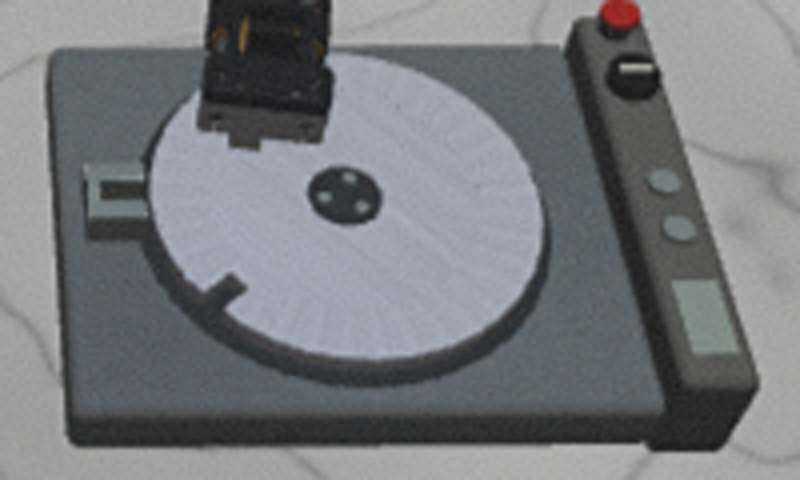

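The scene crop shows the notch from about (212,304) at its mouth to (237,281) at its inner end, so it is turning towards the lug at about (118,200).

Run:
```python
from h import *
for u,v in((300+212/4,170+304/4),(300+237/4,170+281/4)): print(ang(pt('s2',u,v,66)))
```

```text
(np.float64(-38.563973813454815), np.float64(116.08909225956438))
(np.float64(-39.3046282210959), np.float64(93.56425698681622))
```

>>> jog_arm(turn=[[0,0,0],[0,0,0],[0,0,0],[0,0,0],[0,0,0],[0,0,0],[0,0,0],[0,0,0]], dp=[[0.03,0.39,-0.46],[0.03,0.36,-0.48],[0.03,0.4,-0.45],[0.03,0.42,-0.41],[0.03,0.46,-0.38],[0.03,0.47,-0.33],[0.03,0.35,-0.2],[0.03,0.1,-0.05]], gripper=[1,1,1,1,1,1,1,1])

```text
clock: 5.68
eef_pos: [453.4, 50.0, 64.5]
eef_rot: [-0.136, 1.552, -0.137]
wrist_force: [-0.0, -1.8, 7.6]
finger_gap: 0.4
```

Run:
```python
from h import *
snap('scene','s3'); crop('s3',300,170,460,290,5,'s3c')
arc(-1,8,0,68)
```

```text
finger -152.3318903952838 67.401237857311 F [-0.2 -0.4  7.7] z 64.5161225194422
[-0.    0.08 -0.11] -153.3318903952838
[-0.    0.11 -0.05] -154.3318903952838
[-0.    0.11 -0.05] -155.3318903952838
[-0.    0.11 -0.05] -156.3318903952838
[-0.    0.11 -0.05] -157.3318903952838
[-0.    0.11 -0.04] -158.3318903952838
[-0.    0.11 -0.04] -159.3318903952838
[-0.    0.11 -0.04] -160.3318903952838
```

View pics/s3c.png

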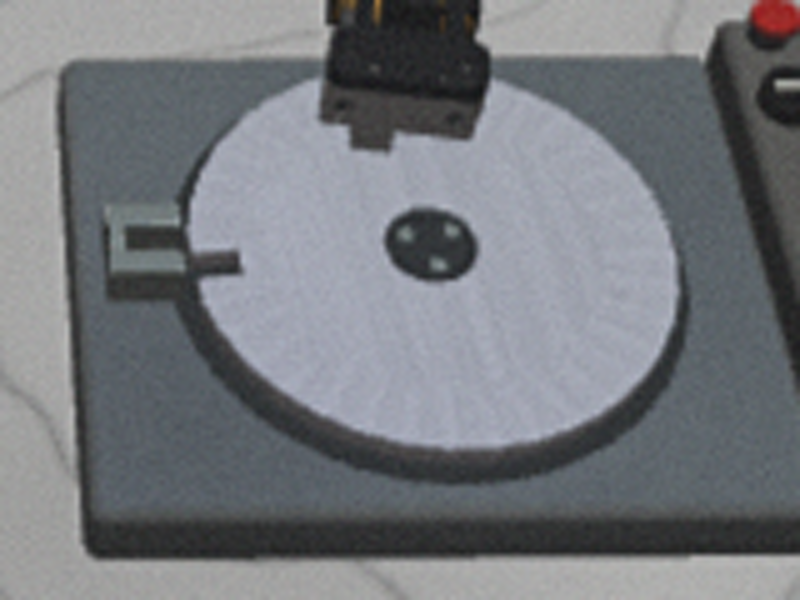

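The notch now lies at (192,266)–(240,262) in the crop, and the slot top runs from its end (126,237) to its mouth (183,238).

Run:
```python
from h import *
for u,v in((240,262),): print(ang(pt('s3',300+u/5,170+v/5,66)))
for u,v in((126,237),(183,236)): print(ang(pt('s3',300+u/5,170+v/5,74)))
crop('s3',315,200,355,240,18,'s3d')
```

```text
(np.float64(-74.52537760139543), np.float64(91.87910293403293))
(np.float64(-80.3610615956766), np.float64(145.26284818369507))
(np.float64(-80.50996204067502), np.float64(118.27692131898199))
```

View pics/s3d.png

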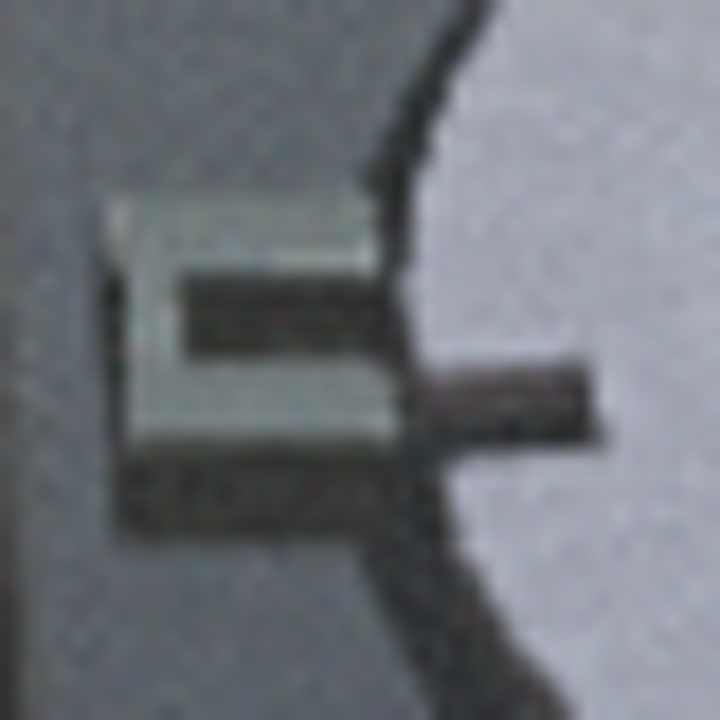

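>>> jog_arm(turn=[[0,0,0],[0,0,0],[0,0,0],[0,0,0]], dp=[[0.03,0.22,-0.12],[0.03,0.22,-0.1],[0.03,0.18,-0.07],[0.02,0,0]], gripper=[1,1,1,1])

```text
clock: 6.22
eef_pos: [450.9, 56.0, 64.6]
eef_rot: [-0.17, 1.551, -0.17]
wrist_force: [-0.7, -1.1, 7.1]
finger_gap: 0.5
```

Run:
```python
from h import *
snap('wrist','w4');snap('scene','s4'); crop('s4',315,200,355,240,15,'s4d')
arc(-1,2,0,68)
```

```text
finger -157.77992317993494 67.17824997333948 F [-0.2  0.5  8. ] z 64.57948511745775
[-0.    0.08 -0.12] -158.77992317993494
[-0.    0.11 -0.04] -159.77992317993494
```

View pics/s4d.png

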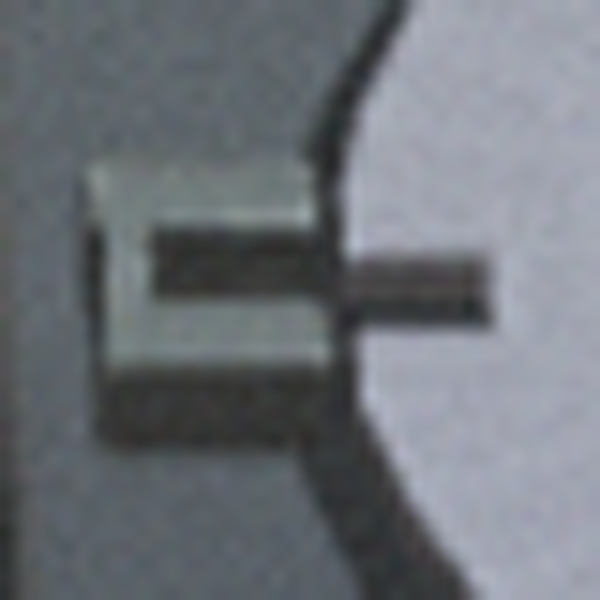

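View pics/w4.png

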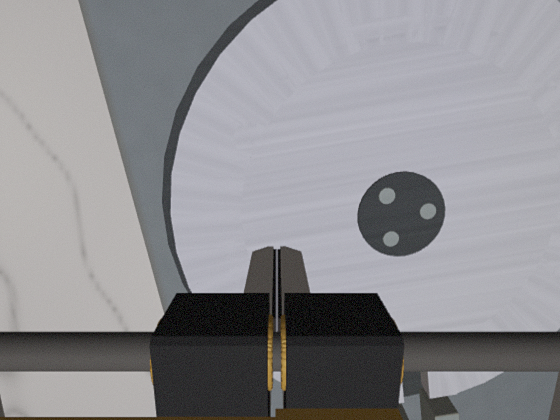

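Run:
```python
from h import *
for u,v in((489,289),(350,294)): print(ang(pt('s4',315+u/15,200+v/15,66)))
for u,v in((153,263),(322,260)): print(ang(pt('s4',315+u/15,200+v/15,74)))
```

```text
(np.float64(-80.41384856274476), np.float64(91.44974056500853))
(np.float64(-80.01717208244972), np.float64(113.5514197399546))
(np.float64(-80.20259171856756), np.float64(145.29001442348473))
(np.float64(-80.31703650616898), np.float64(118.62419505787663))
```

Aligned within about 0.3° in the scene view. I'll release straight up, slowly.

>>> jog_arm(turn=[[0,0,0],[0,0,0],[0,0,0],[0,0,0],[0,0,0]], dp=[[-0.02,0,0],[-0.05,0,0],[-0.1,0,0],[-0.1,0,0],[-0.4,0,0]], gripper=[1,1,1,1,1])

```text
clock: 6.95
eef_pos: [449.7, 55.7, 70.9]
eef_rot: [-0.227, 1.553, -0.228]
wrist_force: [0.2, 1.3, 0.1]
finger_gap: 0.6
```

>>> jog_arm(turn=[[0,0,0],[0,0,0],[0,0,0],[0,0,0],[0,0,0]], dp=[[-2.5,0,0],[-3,-1,2],[-3,-2,3],[-2,-2,3],[0,0,0]], gripper=[0,0,0,0,0])

```text
clock: 7.58
eef_pos: [529.0, 4.7, 181.2]
eef_rot: [-0.283, 1.555, -0.283]
wrist_force: [-1.3, -0.2, -0.3]
finger_gap: 47.1
```

Run:
```python
from h import *
snap('wrist','w5');snap('scene','s5'); crop('s5',315,200,355,240,15,'s5d')
s=manip.read_state();print(s['eef_pos'],s['eef_rot'])
```

```text
[527.11236316   5.78146275 179.62523815] [-0.32127126  1.55811599 -0.32017305]
```

View pics/s5d.png

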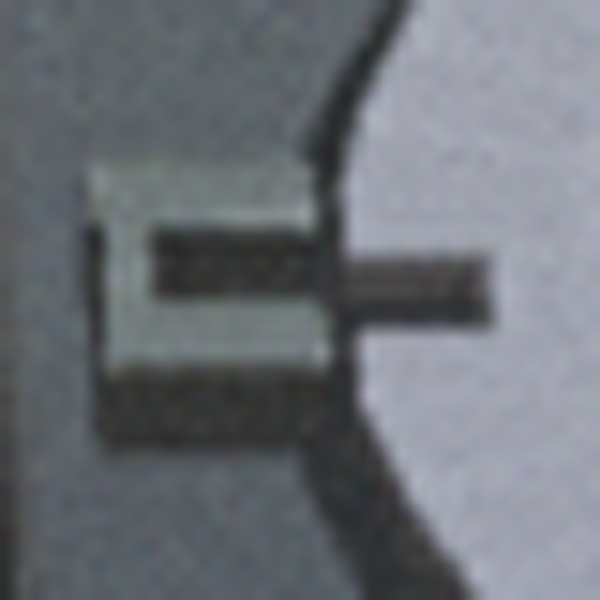

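View pics/w5.png

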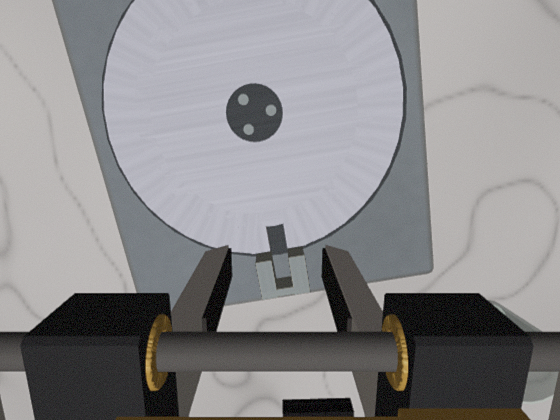

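Run:
```python
from h import *
crop('w5',245,215,315,305,8,'w5c')
```

```text
(no output)
```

View pics/w5c.png

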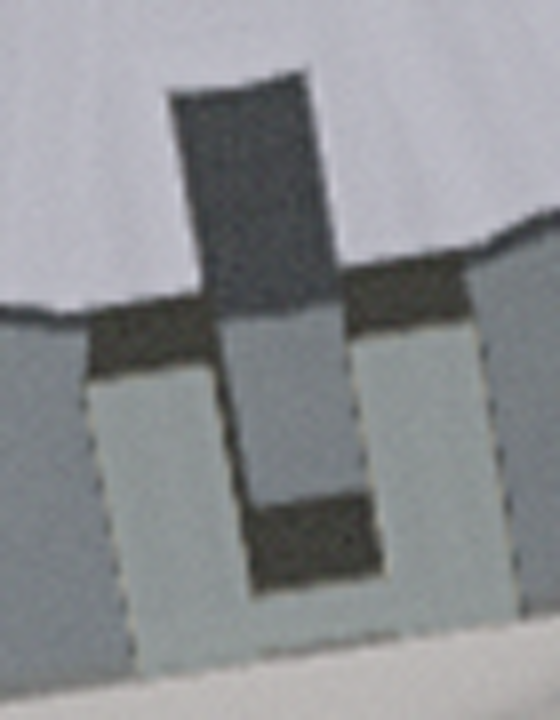

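The notch lies at (172–305, 72–93) down to (203–338, 268–295) in the crop. The slot runs from (212–350, 340–368) to (253–385, 575–592), so they look collinear.

Run:
```python
from h import *
g=lambda u,v,z: pt('w5',245+u/8,215+v/8,z)[:2]
ni=(g(172,93,66)+g(305,72,66))/2; no=(g(203,295,66)+g(338,268,66))/2
si=(g(212,368,74)+g(350,340,74))/2; so=(g(253,592,74)+g(385,575,74))/2
for q in(ni,no,si,so): print(q,ang(q))
P=np.array([ni,no,si,so]); m=P.mean(0); d=np.linalg.svd(P-m)[2][0]; print(np.degrees(np.arctan2(*d[::-1])), (P-m)@np.array([-d[1],d[0]]))
print(g(212,368,74)-g(350,340,74),g(203,295,66)-g(338,268,66), 'hub',pt('w5',254,112,68))
```

```text
[527.88197167  -8.78974794] (np.float64(-80.68190915744435), np.float64(91.29441040117598))
[531.28328699 -30.8678246 ] (np.float64(-80.79200455911062), np.float64(113.63209405908266))
[532.23530708 -35.95556558] (np.float64(-80.73142422879579), np.float64(118.80668178637174))
[536.37804925 -62.06470745] (np.float64(-80.77740122123916), np.float64(145.24223531791938))
-80.92114077132622 [ 0.03242275 -0.09265522  0.04462446  0.01560801]
[-14.38689286  -3.05413563] [-14.37412315  -2.99155395] hub [511.89514477  82.49789228  68.        ]
```

```bash
cat >> h.py <<'E'
from scipy.spatial.transform import Rotation as R
def plan(p,yaw,n):
    s=manip.read_state(); M=R.from_euler('xyz',s['eef_rot']).as_matrix()
    t=np.radians(yaw); G=np.c_[[0,0,-1],[-np.sin(t),np.cos(t),0],[np.cos(t),np.sin(t),0]]
    rv=R.from_matrix(M.T@G).as_rotvec(degrees=True)/n; dw=(np.array(p)-s['eef_pos'])/n/10
    print('at',s['eef_pos'].round(1),'yaw',np.degrees(np.arctan2(M[1,2],M[0,2])).round(2),'xax',M[:,0].round(3),'F',s['wrist_force'].round(1),'gap',round(s['finger_gap'],1),'t',s['clock'])
    for k in range(n):
        Mk=M@R.from_rotvec(rv*k,degrees=True).as_matrix(); print(rv.round(2),(Mk.T@dw).round(2))
E
python3 - <<'E'
from h import *
plan([583,-320,190],0,7)
E
```

```text
at [527.1   5.8 179.6] yaw 0.06 xax [ 0.012 -0.004 -1.   ] F [-0.4  0.4 -0.9] gap 55.2 t 7.675
[0.01 0.1  0.03] [-0.12 -4.66  0.79]
[0.01 0.1  0.03] [-0.12 -4.66  0.8 ]
[0.01 0.1  0.03] [-0.13 -4.66  0.8 ]
[0.01 0.1  0.03] [-0.13 -4.65  0.8 ]
[0.01 0.1  0.03] [-0.14 -4.65  0.8 ]
[0.01 0.1  0.03] [-0.14 -4.65  0.8 ]
[0.01 0.1  0.03] [-0.14 -4.65  0.8 ]
```

>>> jog_arm(turn=[[0,0.1,0],[0,0.1,0],[0,0.1,0],[0,0.1,0],[0,0.1,0],[0,0.1,0],[0,0.1,0],[0,0,0]], dp=[[-0.1,-3,0.6],[-0.1,-5,0.8],[-0.1,-5,0.8],[-0.1,-5,0.8],[-0.1,-5,0.8],[-0.1,-5,0.8],[-0.1,-4,0.8],[0,-1,0]], gripper=[0,0,0,0,0,0,0,0])

```text
clock: 8.68
eef_pos: [578.2, -325.5, 181.2]
eef_rot: [2.996, 1.558, 3.005]
wrist_force: [-0.6, -0.1, -0.1]
finger_gap: 94.0
```

>>> jog_arm(turn=[[0,0,0]], dp=[[0,0,0]], gripper=[0])

```text
clock: 8.8
eef_pos: [577.8, -324.7, 180.4]
eef_rot: [2.938, 1.557, 2.947]
wrist_force: [0.2, -0.0, 0.4]
finger_gap: 93.9
```

Run:
```python
from h import *
snap('wrist','w6'); plan([583,-280,120],0,1)
```

```text
at [ 577.9 -324.3  180.5] yaw 0.57 xax [-0.014  0.003 -1.   ] F [-0.   0.6  0.6] gap 94.0 t 8.85
[ 0.57 -0.78 -0.16] [6.05 4.4  0.64]
```

View pics/w6.png

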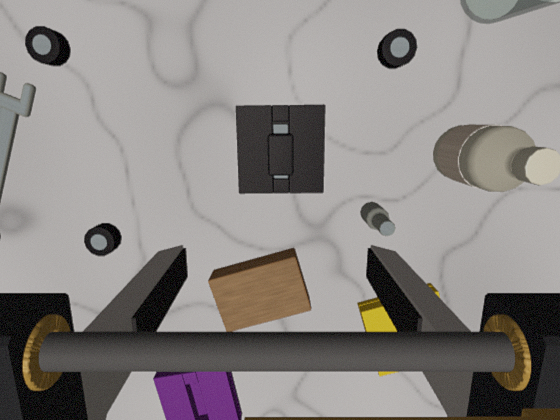

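Run:
```python
from h import *
crop('w6',225,95,335,205,7,'w6c')
```

```text
(no output)
```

View pics/w6c.png

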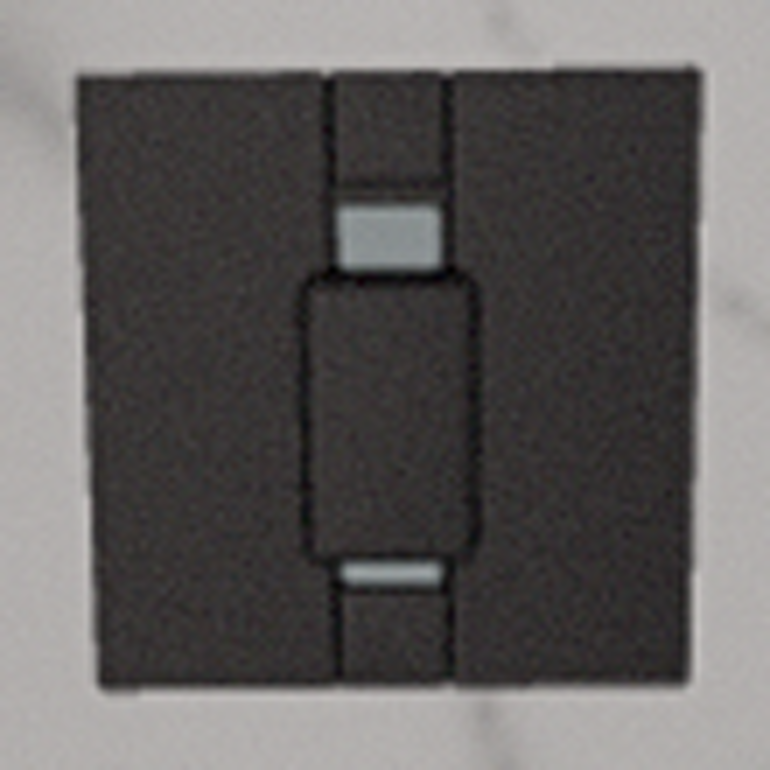

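The close crop shows the steel blade under a black grip, with the grip top's centre at (391,416), upright in the plain black stand. This is the key.

Run:
```python
from h import *
g=lambda u,v,z: pt('w6',225+u/7,95+v/7,z)
print(g(391,416,74), g(391,416,74)-0, pt('w6',281,154))
def yaw(a,b): d=b-a; return np.degrees(np.arctan2(d[1],d[0]))
print('key x',yaw(g(302,275,74),g(480,275,74)),'key y',yaw(g(305,550,74),g(303,280,74))-90,yaw(g(475,550,74),g(478,280,74))-90)
print('stand',yaw(g(80,76,22),g(700,68,22)),yaw(g(100,686,22),g(690,684,22)), yaw(g(100,686,22),g(80,76,22))-90, yaw(g(690,684,22),g(700,68,22))-90)
print('pocket',yaw(g(338,680,22),g(328,85,22))-90,yaw(g(450,680,22),g(450,85,22))-90)
print(g(80,76,22),g(700,68,22),g(100,686,22),g(690,684,22))
print('blade',g(341,238,38),g(441,238,38))
```

```text
[ 579.26005367 -278.14896831   74.        ] [ 579.26005367 -278.14896831   74.        ] [ 579.36686641 -277.75602221   74.74743312]
key x 0.6096077641138611 key y 0.709275856556502 0.5792650578657117
stand 1.260410535746875 0.9320145857086909 1.0163827789925222 1.4703762880809137
pocket 1.4144331143096451 1.0772806648059117
[ 539.11859936 -240.182238     22.        ] [ 617.7725418  -238.45170474   22.        ] [ 540.51678115 -318.99261735   22.        ] [ 619.80679973 -317.70271479   22.        ]
blade [ 572.80770681 -259.61525933   38.        ] [ 585.08236005 -259.48697328   38.        ]
```

Run:
```python
from h import *
plan([579.2,-278.4,110],1,3)
```

```text
at [ 577.9 -324.3  180.5] yaw 0.57 xax [-0.014  0.003 -1.   ] F [-0.   0.6  0.6] gap 94.0 t 8.85
[-0.14 -0.26 -0.05] [2.35 1.52 0.09]
[-0.14 -0.26 -0.05] [2.35 1.52 0.08]
[-0.14 -0.26 -0.05] [2.35 1.53 0.08]
```

>>> jog_arm(turn=[[-0.14,-0.26,0],[-0.14,-0.26,0],[-0.14,-0.26,0],[0,0,0]], dp=[[2,1.5,0.08],[2.3,1.55,0.08],[2.3,1.5,0.08],[0,0,0]], gripper=[0.3,0.3,0.3,0.3])

```text
clock: 9.35
eef_pos: [579.1, -271.0, 114.1]
eef_rot: [1.301, 1.568, 1.324]
wrist_force: [-0.3, -0.5, 0.3]
finger_gap: 66.0
```

Run:
```python
from h import *
plan([579.2,-278.4,41],1,4)
```

```text
at [ 579.1 -271.   114.1] yaw 1.31 xax [ 0.001  0.003 -1.   ] F [-0.3 -0.5  0.3] gap 66.0 t 9.35
[ 0.08  0.01 -0.04] [ 1.83 -0.19 -0.  ]
[ 0.08  0.01 -0.04] [ 1.83 -0.19 -0.  ]
[ 0.08  0.01 -0.04] [ 1.83 -0.19 -0.  ]
[ 0.08  0.01 -0.04] [ 1.83 -0.19 -0.  ]
```

>>> jog_arm(turn=[[0.1,0,0],[0.1,0,0],[0,0,0],[0,0,0],[0,0,0]], dp=[[1.5,-0.4,0],[1.8,-0.3,0],[1.6,0,0],[1.2,0,0],[0,0,0]], gripper=[0.3,0.3,0.3,0.3,0.3])

```text
clock: 9.98
eef_pos: [579.6, -279.1, 50.4]
eef_rot: [0.8, 1.568, 0.818]
wrist_force: [0.1, -0.3, -0.1]
finger_gap: 65.7
```

Run:
```python
from h import *
plan([579.2,-278.4,41],1,2)
```

```text
at [ 579.6 -279.1   50.4] yaw 1.08 xax [ 0.002  0.002 -1.   ] F [ 0.1 -0.3 -0.1] gap 65.7 t 9.975
[ 0.04  0.06 -0.06] [ 0.47  0.03 -0.02]
[ 0.04  0.06 -0.06] [ 0.47  0.03 -0.02]
```

>>> jog_arm(turn=[[0,0,0],[0,0,0],[0,0,0],[0,0,0],[0,0,0],[0,0,0],[0,0,0]], dp=[[0.5,0.03,-0.03],[0.4,0.03,0],[0,0,0],[0,0,0],[0,0,0],[0,0,0],[0,0,0]], gripper=[0.3,0.3,0.6,0.7,0.8,0.9,0.9], grip_force=20)

```text
clock: 10.85
eef_pos: [580.1, -278.8, 42.5]
eef_rot: [0.176, 1.566, 0.195]
wrist_force: [-1.9, -0.5, 0.1]
finger_gap: 19.9
```

Run:
```python
from h import *
plan([579.2,-278.4,41],1,2)
```

```text
at [ 580.1 -278.8   42.5] yaw 1.08 xax [ 0.004  0.001 -1.   ] F [-1.9 -0.5  0.1] gap 19.9 t 10.85
[ 0.04  0.13 -0.02] [ 0.08  0.02 -0.05]
[ 0.04  0.13 -0.02] [ 0.08  0.02 -0.05]
```

>>> jog_arm(turn=[[0,0,0],[0,0,0],[0,0,0],[0,0,0],[0,0,0],[0,0,0]], dp=[[0,0,-0.05],[-0.3,0,0],[-0.8,0,0],[-1,0,0],[-1,0,0],[-1.2,0,0]], gripper=[1,1,1,1,1,1], grip_force=30)

```text
clock: 11.6
eef_pos: [579.0, -278.6, 87.7]
eef_rot: [0.446, 1.567, 0.465]
wrist_force: [0.2, -0.4, -1.9]
finger_gap: 19.8
```

Run:
```python
from h import *
plan([579.2,-278.4,130],1,2)
snap('scene','s7'); crop('s7',190,180,350,300,5,'s7c')
```

```text
at [ 579.  -278.6   87.7] yaw 1.08 xax [ 0.003  0.002 -1.   ] F [ 0.2 -0.4 -1.9] gap 19.8 t 11.6
[ 0.04  0.09 -0.04] [-2.12  0.01  0.02]
[ 0.04  0.09 -0.04] [-2.12  0.01  0.01]
```

View pics/s7c.png

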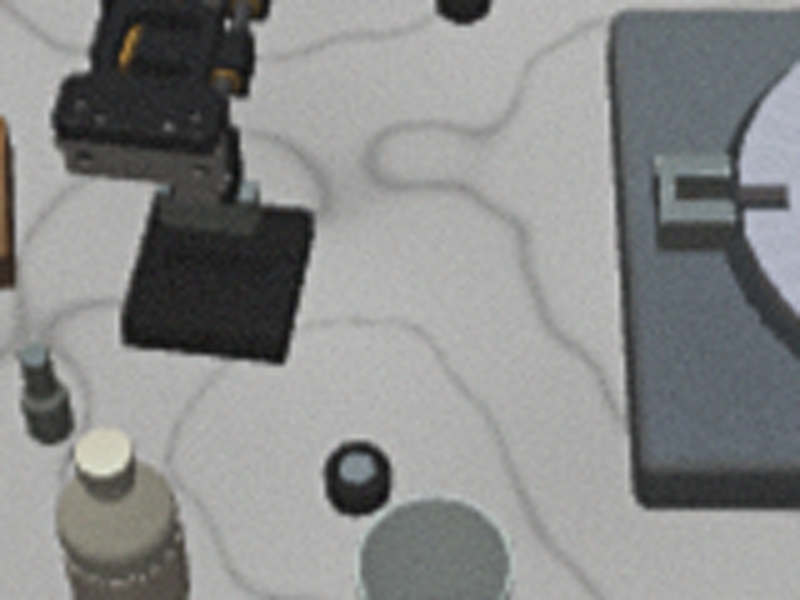

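>>> jog_arm(turn=[[0,0,0],[0,0,0],[0,0,0],[0,0,0]], dp=[[-1.2,0,0],[-1.3,0,0],[-1.3,0,0],[-1,0,0]], gripper=[1,1,1,1])

```text
clock: 12.15
eef_pos: [579.3, -279.0, 141.1]
eef_rot: [0.031, 1.565, 0.05]
wrist_force: [-0.4, 0.0, -1.4]
finger_gap: 19.8
```

Run:
```python
from h import *
plan([533,-36,140],9.4,8)
```

```text
at [ 579.3 -279.   141.1] yaw 1.08 xax [ 0.005  0.    -1.   ] F [-0.4  0.  -1.4] gap 19.8 t 12.15
[-1.04  0.04  0.  ] [ 0.01  3.05 -0.52]
[-1.04  0.04  0.  ] [ 0.01  3.06 -0.47]
[-1.04  0.04  0.  ] [ 0.01  3.06 -0.41]
[-1.04  0.04  0.  ] [ 0.01  3.07 -0.36]
[-1.04  0.04  0.  ] [ 0.01  3.08 -0.3 ]
[-1.04  0.04  0.  ] [ 0.01  3.08 -0.24]
[-1.04  0.04  0.  ] [ 0.01  3.09 -0.19]
[-1.04  0.04  0.  ] [ 0.01  3.09 -0.13]
```

>>> jog_arm(turn=[[-1,0,0],[-1,0,0],[-1,0,0],[-1,0,0],[-1,0,0],[-1,0,0],[-1,0,0],[-1,0,0]], dp=[[0,2,-0.5],[0,3,-0.45],[0,3.1,-0.4],[0,3.1,-0.35],[0,3.1,-0.3],[0,3.1,-0.25],[0,2.8,-0.2],[0,2,-0.1]], gripper=[1,1,1,1,1,1,1,1])

```text
clock: 13.15
eef_pos: [534.8, -54.3, 144.5]
eef_rot: [-0.25, 1.563, -0.089]
wrist_force: [-0.1, -0.6, -2.1]
finger_gap: 19.8
```

Run:
```python
from h import *
plan([533,-36,135],9.4,3)
```

```text
at [534.8 -54.3 144.5] yaw 9.21 xax [ 0.008 -0.001 -1.   ] F [-0.1 -0.6 -2.1] gap 19.8 t 13.15
[-0.06  0.14  0.04] [0.31 0.61 0.04]
[-0.06  0.14  0.04] [0.31 0.61 0.04]
[-0.06  0.14  0.04] [0.32 0.61 0.04]
```

>>> jog_arm(turn=[[-0.1,0.1,0],[0,0.1,0],[0,0,0],[0,0,0],[0,0,0]], dp=[[0.6,0.65,0.05],[0.8,0.5,0.03],[0.8,0.2,0],[0.5,0,0],[0,0,0]], gripper=[1,1,1,1,1])

```text
clock: 13.78
eef_pos: [533.6, -41.1, 115.1]
eef_rot: [-0.629, 1.567, -0.467]
wrist_force: [-0.3, 0.1, -2.3]
finger_gap: 19.9
```

Run:
```python
from h import *
plan([533,-36,115],9.4,3)
snap('scene','s8'); crop('s8',300,180,360,240,10,'s8c')
snap('side','d8'); crop('d8',230,130,310,200,9,'d8c'); snap('wrist','w8')
```

```text
at [533.6 -41.1 115.1] yaw 9.27 xax [ 0.003 -0.002 -1.   ] F [-0.3  0.1 -2.3] gap 19.9 t 13.775
[-0.04  0.05  0.04] [0.   0.17 0.01]
[-0.04  0.05  0.04] [0.   0.17 0.01]
[-0.04  0.05  0.04] [0.   0.17 0.01]
```

View pics/s8c.png

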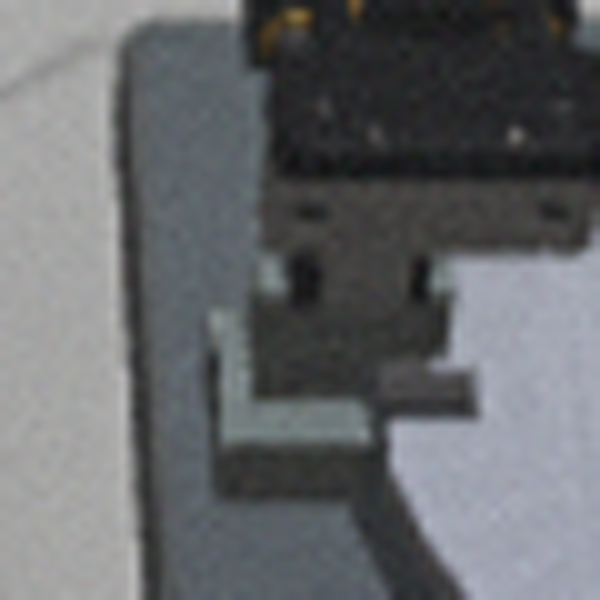

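View pics/d8c.png

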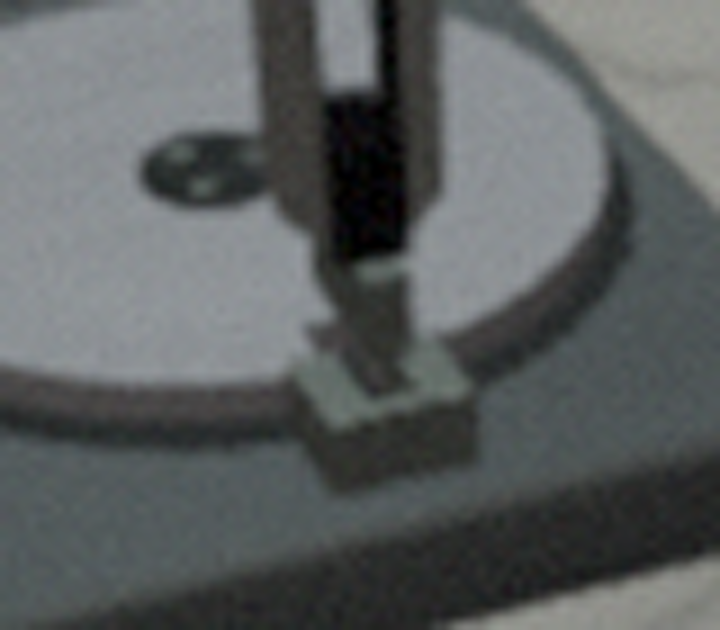

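View pics/w8.png

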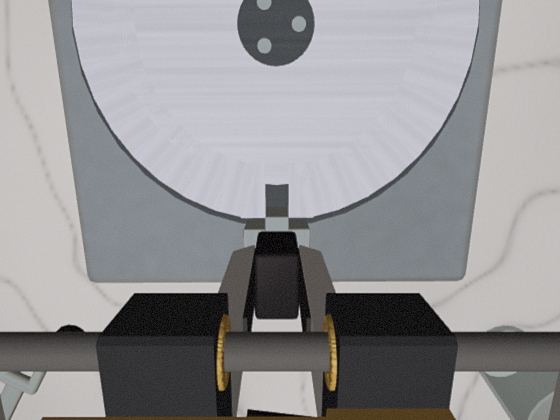

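Run:
```python
from h import *
crop('w8',230,175,330,250,8,'w8c')
```

```text
(no output)
```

View pics/w8c.png

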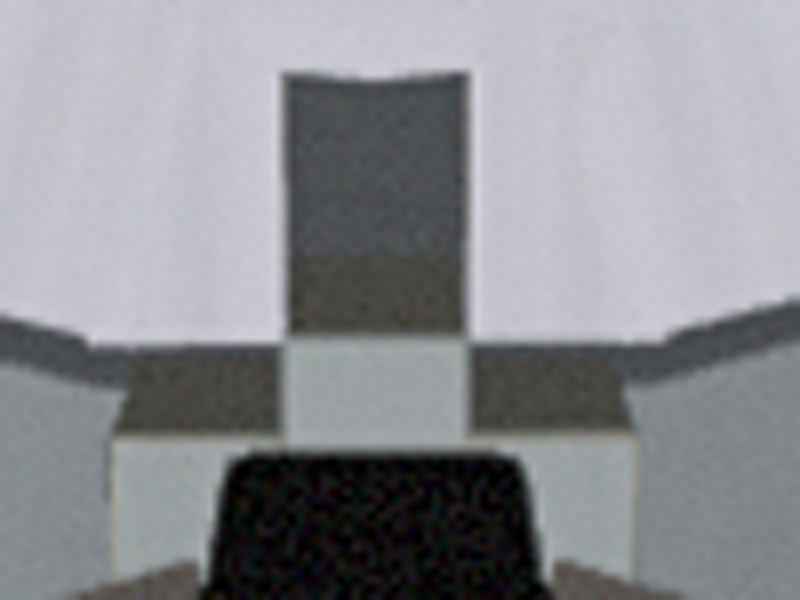

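Run:
```python
from h import *
g=lambda u,v,z: pt('w8',230+u/8,175+v/8,z)[:2]
t=np.radians(9.4); ex=np.array([np.cos(t),np.sin(t)]); ey=np.array([-np.sin(t),np.cos(t)])
tcp=np.array([533.6,-41.1])
def o(n,q): print(n,q.round(1),'rel tcp along/cross', round((q-tcp)@ex,2),round((q-tcp)@ey,2),ang(q))
o('notch in L',g(284,75,66));o('notch in R',g(469,75,66))
o('notch out L',g(287,335,66));o('notch out R',g(467,335,66))
o('lugL',g(112,435,74));o('lugR',g(633,435,74))
o('bladeL',g(284,335,110.6));o('bladeR',g(469,335,110.6))
o('hub',pt('w8',275.5,26,68)[:2])
T=load('w8')[3]; print(T.round(3))
```

```text
notch in L [521.9 -10.7] rel tcp along/cross -6.62 31.92 (np.float64(-84.56195094981395), np.float64(92.40507200371843))
notch in R [536.4  -8.3] rel tcp along/cross 8.07 31.88 (np.float64(-75.45693224730054), np.float64(92.59301405069257))
notch out L [525.4 -31.7] rel tcp along/cross -6.57 10.57 (np.float64(-83.79506346690428), np.float64(113.7065439317618))
notch out R [539.8 -29.4] rel tcp along/cross 8.04 10.53 (np.float64(-76.43149077019787), np.float64(113.87210871127267))
lugL [512.9 -39.9] rel tcp along/cross -20.26 4.56 (np.float64(-90.11071158627045), np.float64(121.21530061165977))
lugR [553.5 -33.3] rel tcp along/cross 20.93 4.43 (np.float64(-70.57194671144934), np.float64(121.52742299632443))
bladeL [524.4 -19.9] rel tcp along/cross -5.59 22.38 (np.float64(-83.61496254281981), np.float64(101.87041139709524))
bladeR [536.4 -18. ] rel tcp along/cross 6.51 22.34 (np.float64(-76.80742139562071), np.float64(101.98676955052913))
hub [513.4  80.4] rel tcp along/cross -0.05 123.16 (np.float64(-69.78988606778238), np.float64(0.962461461264288))
[[ 9.87000e-01  1.56000e-01  4.40000e-02  5.21438e+02]
 [ 1.62000e-01 -9.56000e-01 -2.45000e-01  2.91970e+01]
 [ 4.00000e-03  2.49000e-01 -9.69000e-01  2.95673e+02]
 [ 0.00000e+00  0.00000e+00  0.00000e+00  1.00000e+00]]
```

>>> jog_arm(turn=[[0,0,0],[0,0,0],[0,0,0]], dp=[[0,0.3,0],[0,0.2,0],[0,0,0]], gripper=[1,1,1])

```text
clock: 14.3
eef_pos: [533.2, -35.8, 116.3]
eef_rot: [-0.499, 1.565, -0.338]
wrist_force: [-0.0, 0.6, -1.6]
finger_gap: 19.6
```

Run:
```python
from h import *
plan([533,-36,85],9.4,3)
snap('wrist','w9'); crop('w9',230,165,330,240,8,'w9c'); snap('side','d9');crop('d9',230,130,310,200,9,'d9c')
```

```text
at [533.2 -35.8 116.3] yaw 9.28 xax [ 0.005 -0.002 -1.   ] F [-0.   0.6 -1.6] gap 19.6 t 14.3
[-0.04  0.09  0.05] [ 1.04 -0.   -0.01]
[-0.04  0.09  0.05] [ 1.04 -0.   -0.01]
[-0.04  0.09  0.05] [ 1.04 -0.   -0.01]
```

View pics/w9c.png

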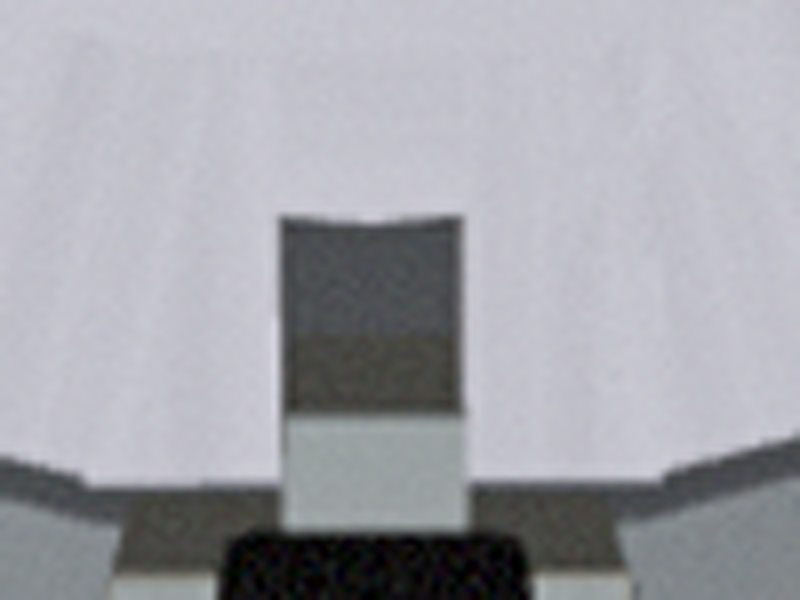

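View pics/d9c.png

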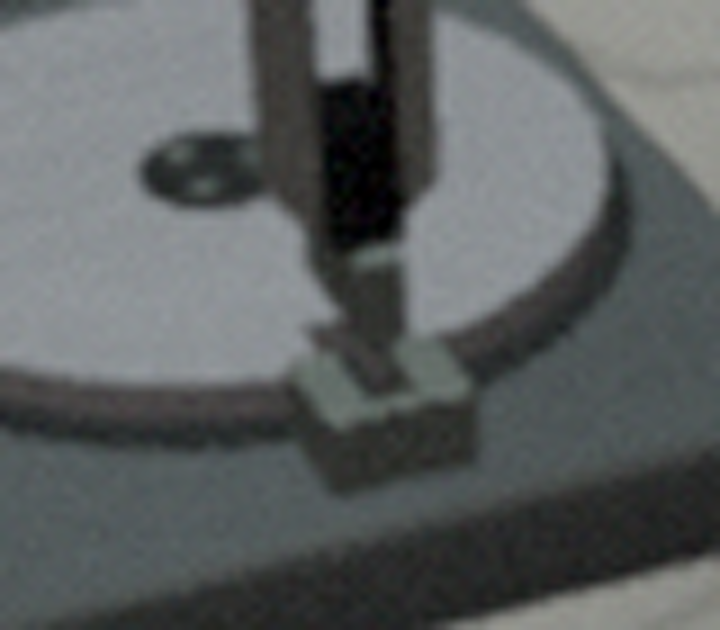

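Run:
```python
from h import *
g=lambda u,v,z: pt('w9',230+u/8,165+v/8,z)[:2]
t=np.radians(9.4); ex=np.array([np.cos(t),np.sin(t)]); ey=np.array([-np.sin(t),np.cos(t)])
tcp=np.array([533.2,-35.8])
for n,a,b,v,z in(('notch in',281,461,217,66),('notch out',284,463,415,66),('lug',112,630,574,74),('blade',284,467,412,111.8)):
    q=(g(a,v,z)+g(b,v,z))/2-tcp; print(n,round(q@ex,2),round(q@ey,2))
```

```text
notch in 0.11 26.66
notch out 0.28 10.27
lug 0.03 -0.71
blade 0.18 22.61
```

>>> jog_arm(turn=[[0,0.1,0],[0,0,0],[0,0,0],[0,0,0],[0,0,0]], dp=[[0.25,0,0],[0.3,0,0],[0.3,0,0],[0.2,0,0],[0,0,0]], gripper=[1,1,1,1,1])

```text
clock: 15.02
eef_pos: [533.2, -36.0, 104.8]
eef_rot: [-0.791, 1.567, -0.629]
wrist_force: [-0.5, -1.0, -2.3]
finger_gap: 19.9
```

Run:
```python
from h import *
plan([533.2,-35.8,84.5],9.4,3)
```

```text
at [533.2 -36.  104.8] yaw 9.26 xax [ 0.003 -0.002 -1.   ] F [-0.5 -1.  -2.3] gap 19.9 t 15.025
[-0.05  0.05  0.05] [0.68 0.01 0.  ]
[-0.05  0.05  0.05] [0.68 0.01 0.  ]
[-0.05  0.05  0.05] [0.68 0.01 0.  ]
```

>>> jog_arm(turn=[[0,0,0],[0,0,0],[0,0,0]], dp=[[0.15,0,0],[0.15,0,0],[0.15,0,0]], gripper=[1,1,1])

```text
clock: 15.4
eef_pos: [533.3, -36.1, 100.2]
eef_rot: [-0.729, 1.567, -0.568]
wrist_force: [1.6, -0.3, -1.9]
finger_gap: 19.9
```

>>> jog_arm(turn=[[0,0,0],[0,0,0],[0,0,0]], dp=[[0.15,0,0],[0.15,0,0],[0.1,0,0]], gripper=[1,1,1])

```text
clock: 15.78
eef_pos: [533.3, -36.1, 95.9]
eef_rot: [-0.745, 1.567, -0.583]
wrist_force: [-0.2, 0.4, -2.7]
finger_gap: 20.0
```

>>> jog_arm(turn=[[0,0,0],[0,0,0],[0,0,0]], dp=[[0.15,0,0],[0.15,0,0],[0.15,0,0]], gripper=[1,1,1])

```text
clock: 16.15
eef_pos: [533.4, -36.1, 91.1]
eef_rot: [-0.733, 1.567, -0.571]
wrist_force: [0.3, 0.7, -1.3]
finger_gap: 20.0
```

>>> jog_arm(turn=[[0,0,0],[0,0,0],[0,0,0]], dp=[[0.15,0,0],[0.15,0,0],[0.1,0,0]], gripper=[1,1,1])

```text
clock: 16.52
eef_pos: [533.4, -36.1, 86.8]
eef_rot: [-0.734, 1.567, -0.573]
wrist_force: [-1.2, 0.2, -1.6]
finger_gap: 19.9
```

Foot is about 2 mm above the floor. Going down finely now.

>>> jog_arm(turn=[[0,0,0],[0,0,0]], dp=[[0.08,0,0],[0.08,0,0]], gripper=[1,1])

```text
clock: 16.77
eef_pos: [533.4, -36.1, 85.1]
eef_rot: [-0.744, 1.567, -0.582]
wrist_force: [1.4, -0.0, -2.5]
finger_gap: 19.9
```

>>> jog_arm(turn=[[0,0,0],[0,0,0]], dp=[[0.06,0,0],[0,0,0]], gripper=[1,1])

```text
clock: 17.02
eef_pos: [533.4, -36.1, 84.5]
eef_rot: [-0.725, 1.567, -0.564]
wrist_force: [-0.1, 1.1, -1.9]
finger_gap: 19.8
```

>>> jog_arm(turn=[[0,0,0],[0,0,0]], dp=[[0.06,0,0],[0.04,0,0]], gripper=[1,1])

```text
clock: 17.27
eef_pos: [533.6, -36.1, 84.4]
eef_rot: [-0.681, 1.566, -0.519]
wrist_force: [-2.3, 0.3, 4.5]
finger_gap: 20.0
```

Touched the floor at the expected height with about 6 N. Opening.

>>> jog_arm(turn=[[0,0,0],[0,0,0],[0,0,0],[0,0,0],[0,0,0]], dp=[[0,0,0],[0,0,0],[0,0,0],[0,0,0],[0,0,0]], gripper=[0.75,0.65,0.5,0.5,0.5])

```text
clock: 17.9
eef_pos: [533.8, -36.2, 84.3]
eef_rot: [-0.626, 1.566, -0.464]
wrist_force: [0.9, -0.5, 0.3]
finger_gap: 47.2
```

>>> jog_arm(turn=[[0,0,0],[0,0,0],[0,0,0],[0,0,0],[0,0,0],[0,0,0],[0,0,0]], dp=[[-0.5,0,0],[-1.5,0,0],[-2,0,0],[-2.5,0,0],[-2.5,-1.5,0],[-1,-1,0],[0,0,0]], gripper=[0.5,0.5,0.5,0.3,0.3,0,0])

```text
clock: 18.77
eef_pos: [537.7, -61.2, 192.3]
eef_rot: [-0.518, 1.562, -0.356]
wrist_force: [-0.4, 0.5, -0.5]
finger_gap: 82.6
```

Run:
```python
from h import *
plan([533.2,-35.8,184.5],9.4,1)
snap('scene','s10'); crop('s10',310,190,360,240,12,'s10c')
snap('side','d10');crop('d10',240,120,310,190,9,'d10c'); snap('wrist','w10'); 
p=[cv2.imread(f'pics/{n}.png') for n in('s10c','d10c')]; cv2.imwrite('pics/m10.png',np.hstack([cv2.resize(q,(400,400)) for q in p]))
```

```text
at [537.7 -61.2 192.3] yaw 9.27 xax [ 0.008 -0.003 -1.   ] F [-0.4  0.5 -0.5] gap 82.6 t 18.775
[-0.13  0.41  0.24] [ 0.76  2.58 -0.04]
```

View pics/m10.png

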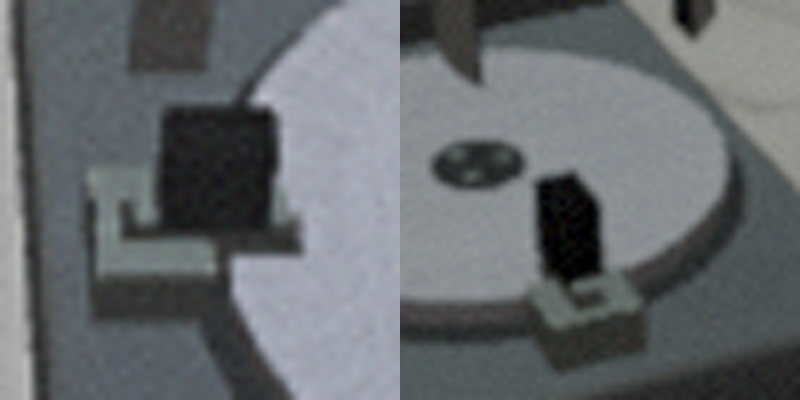

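View pics/w10.png

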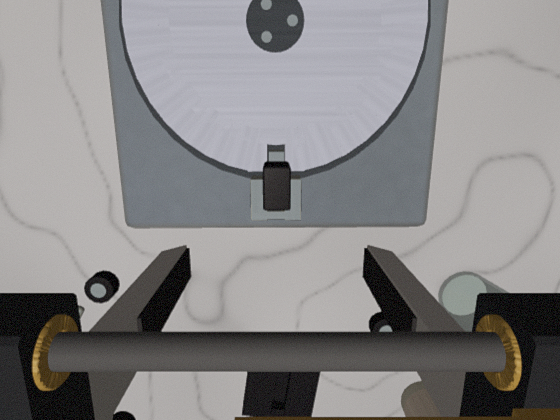

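View pics/s10.png

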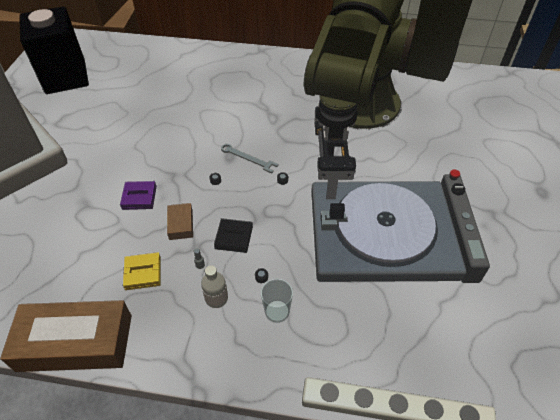

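The key stands upright in slot and notch (wrist view about (276,187)), and the bystanders are where they were. A last check on its seated height.

Run:
```python
from h import *
print(pt('w10',276,190),pt('s10',336,210),pt('s10',338,209),pt('w10',277,176)); 
_,d,_,_=load('w10'); print([round(pt('w10',u,v)[2],1) for u in(270,276,282) for v in(180,190,200)])
order.sign_off()
```

```text
[533.23893561 -37.3141418  116.11834806] [544.04648845 -39.16913501 114.01703784] [542.25481452 -34.94538319 116.27168235] [532.29344895 -27.26611106 116.92244266]
[np.float64(116.7), np.float64(116.7), np.float64(116.6), np.float64(118.1), np.float64(116.1), np.float64(116.7), np.float64(117.2), np.float64(116.0), np.float64(117.3)]
the job is handed in; nothing more can be done
```

The platen is stopped and locked with the key, and I handed the job in with the gripper clear. The clock read 18.8 s at the last check.

- **Stopping the platen:** I braked it to a standstill with the shut fingertips, reading about 8 N at most. I then carried it round until the notch faced the slot. The wrist view showed notch and slot in line to about 0.1 mm, and it did not move when I lifted off.
- **Seating the key:** I took the key from the black stand and lowered it upright with no resistance until it touched the floor at the expected height. The contact force was about 6 N. Then I opened the gripper.
- **Last checks:** The key stands upright in both notch and slot. Its grip top measured 116–118 mm (116 mm expected when fully down). The bystanders look unmoved in the scene picture.
- **Disagreements:** None of the checks failed. Estimates of the slot's direction differed by up to 1.5° between views, so I did the final alignment from a close wrist view instead.

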